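# Fit the missing relay and show the module to the inspection camera

## Task

The relay module still lacks one relay: pick the loose blue relay (not the orange one) and plug it fully home into the empty socket of the module while the module stands on the desk, and let go of it. Then lift the finished module by its yellow grip and show it to the inspection camera: its middle at the focus point in front of the lens, its row of brass terminals towards the lens and its front square to the lens, so leaning back as far as the camera looks down. Finish while still holding it there steadily in the air; do not bump the camera or disturb the orange relay, the flux jar or the paste tube.

Things in the scene. Friction and masses are not known exactly. Their poses are not given: they have to be found in the camera images.
- module: Relay module, loose, about 0.22 kg. Origin: centre of its underside; x to the terminal side, y along its length, z up. Grey base 46 (x) x 140 (y) x 24 mm high; on its +x side a black ledge, 12 mm high, out to x = 39 mm, with eight brass screws. At y = +48 a blue relay is fitted for good (top at 64 mm). It starts with the terminals away from the robot, turned at most 0.35 rad.
- module_socket (a point): Centre of the mouth of the empty socket: at y = -48 mm of the module, on top of its base, 24 mm above its underside. Axes as the module's. The hole is 18 (x) x 24 (y) mm with a small bevel, 14 mm deep. A relay fully home rests with its cover on the base, its centre 14 mm above this point.
- module_grip (a point): Grasp point on the yellow grip tab, 68 mm above the module's underside. The tab, 12 (x) x 34 (y) mm, stands in the middle of the base and rises from 24 to 84 mm. Grasp it across its 12 mm thickness (the module's x). Axes as the module's.
- module_centre (a point): Middle of the module, 40 mm above its underside on its centre line (28 mm below module_grip). This point belongs at the focus point. Axes as the module's.
- module_terminals (a point): Middle of the outer face of the terminal ledge: 39 mm along the module's x from its origin, 6 mm above its underside.
- relay_blue: The loose blue relay, 45 g, standing upright on its plug foot. Origin: centre of the foot's underside; z up. Its sides start within 0.4 rad of the world x and y axes.
- relay_blue_centre (a point): Centre of the loose blue relay, 26 mm above the underside of its foot. Black plug foot 16 (x) x 22 (y) x 12 mm high; above it the blue cover 24 x 28 x 40 mm high; 52 mm in all. Its y goes along the module's y; either way round fits. Gripped across the 24 mm (x), at least 5 mm above the cover's lower edge, the fingers stay clear of the module's base when it is plugged in.
- relay_amber: The loose orange relay, standing on the desk; origin under its foot. Wrong type: it must stay where it stands.
- relay_amber_centre (a point): Centre of the loose orange relay, same shape and size as the blue one, standing at least 90 mm from it. Leave it alone.
- flux_jar: Small jar of flux with an orange cap, 41 mm wide, 50 mm high, standing on the desk; origin under its centre. Leave it alone.
- paste_tube: White paste tube standing on its cap, 25 mm wide, 76 mm high; origin under its centre. Leave it alone.
- inspection_camera: White inspection camera with ring light on an aluminium column, fixed. Origin: on the desk under the focus point, at the cross in the white disc on its grey base plate (90 mm wide, 8 mm high, from 50 mm before to 240 mm behind the disc; column 215 mm behind it, 338 mm high). x points level from disc to column, turned 0 to 0.5 rad to the left of the world x; z up.
- focus (a point): Focus point in the air: 200 mm straight above the cross on the base plate, 120 mm in front of the lens. Its x points to the lens: the camera's level x direction raised by 30 degrees, as the camera looks down at 30 degrees. Its y is level; its z leans back 30 degrees from vertical, towards the robot. The module is rightly shown with its middle here and its x, y, z along these axes.
- lens (a point): Centre of the front of the lens (ring light 60 mm across), 260 mm above the desk. The camera's head reaches back and up from here to 340 mm above the desk. It stands in the way of sweeping moves from the left: pass it on the robot's side or above, without touching it.
Not all that is in view belongs to the job. Of the things that look like the module, the larger one is meant.

How it is judged:
By the outcome, as a careful person would: the job done as asked, in the order asked, and still so for the second after the job is handed in, while the arm keeps its last pose, push and grip.
It also fails if it takes over 54 s, if anything falls off the work surface, if the arm or the gripper's body presses on something with over 40 N, if the wrist force passes 120 N, or if a joint passes its speed limit or range.

## Robot

A 6-joint arm with a two-finger parallel gripper is mounted at the origin on a cart in front of the work surface, level with it; the furniture and walls round the work are solid. World frame = base frame: x ahead of the robot, y to its left, z up, the work surface at z = 0. Lengths are in mm, angles in rad, forces in N, time in s.
With the tool pointing down it reaches from about 350 to 975 mm from the base axis. Payload 7.1 kg.
Tool frame: the origin (TCP) lies midway between the tips of the shut fingers; the grasp point (between the pads) lies 19 mm behind it (ctrl.tcp_to_grasp is the distance from the TCP to the grasp point, in mm); z points along the fingers, y is the line along which they close (so a half turn about z gives the same grasp; the last joint's range is limited). The gripper opens to 88 mm and grips with 3 to 60 N. Pads are 20 mm wide; open, the fingers measure 115 mm over their backs; the gripper's body (75 mm by 178 mm) begins 61 mm behind the grasp point.
Start: joints at [1.16, 0.423, 1.63, -0, 1.089, -0.019], TCP at [238.626, 577.635, 222.675] pointing down, gripper open.
Joint ranges: [-3, 3], [-0.9, 2.11], [0.09, 2.58], [-1.31, 4.45], [0.11, 2.69], [-2.54, 2.54]. Speed limits (rad/s): [2.39, 2.39, 3.01, 3.14, 3.14, 3.14].

## Interface

Orientations are given as a rotation vector (axis times angle).
In Python, from workcell import get_obs, cams, ticket, boxes_of, ctrl gives the robot as it stands.
- The arm moves only by the shell command python3 -m creep 'ROWS' [OPENING]. ROWS is JSON, one flat list of numbers, 4 for each row, row after row: the shift along the world's x, y, z in m, then the turn about the world's z in rad. In form: [tx, ty, tz, spin, tx, ty, tz, spin, ...]. A call has 1 to 10 rows; each row is the pose to reach, as a shift and turn from the pose commanded when the call began; what a row does not reach only later rows make up. A row lasts 1/12 s, in which the tool goes at most 41.7 mm and 7.16 degrees, less where a joint would pass 70% of its speed; a pose out of reach is approached as far as the arm can. A call with a gripper value outside its range is refused whole. OPENING is the opening, from 0 (shut) to 1 (fully open), set as the call begins (- or left out, the last holds). The fingers move at their own pace and stop on an object; the grip force is fixed at half the most. Time passes only in rows, so rows that repeat a pose let the fingers close. It gives the time, the measured TCP pose, the force, the opening and the grip force at its end, in the units of the state.
- get_obs(): the state, without advancing time (a new reading comes with each control period).
- cams.get_image(name): name is "side" or "top" or "wrist"; returns (picture, depth): 480x640x3 uint8, red, green, blue; 480x640 float32, mm along the optical axis (not along the pixel's ray), 0 where there is no reading.
- cams.get_calibration(name): a dict with "mtx" (3x3 intrinsics, pixels), "R" (3x3) and "t" (3): a world point X has camera coordinates R X + t; the wrist camera has in their place "mount" (4x4, takes a point from camera to tool coordinates, whose origin is the TCP and whose axes are the flange's). Camera axes: x right, y down, z forward; pixel columns grow to the right and rows downward; lengths in mm; the calibration is good to about 2 mm. A picture is of the moment at which its call begins: read the wrist's pose just before it. get_calibration takes no time and is no camera call.
- ticket.close_job(): hands the job in; it is judged then, once.
Trained networks look in the newest picture that a camera, given by its name, has taken for a name from the list of things; names that differ only in an ending like _2 or _b are one class to them, and where a whole thing is asked for, a point or a joint stands for the part that bears it (a point fixed in the world has none). Each returns a list of dicts, best first, with "score" (0 to 1); they miss things now and then, are a little off and sometimes report something else, mostly with a low value. They report only what shows in the picture. A call takes as long as a camera call. They do not tell look-alikes from the thing itself.
- boxes_of(camera, target): "centre" ([column, row] in pixels, amid what is visible of it).
The state is a dict: "t": time; "qpos": joint angles; "qvel": joint speeds; "joint_torque": joint torques, N m; "ee_pos": TCP position; "orientation": TCP orientation; "ft_force": force on the tool from outside, world axes, zero at the start; "moment": the same for the moment, N m; "width": finger opening in mm; "grasp_force": force on a finger pad.
Only numpy, scipy, OpenCV 4.12 (cv2) and the standard library are available. Lean on these libraries where they do the work, as an engineer would, in place of code of your own. Each camera call takes 0.05 s, during which the arm holds its last target. There are 200 camera calls.

## Working session

There is one attempt and no reset: what is moved stays moved. The work goes in short steps, Python scripts to look and compute and a shell command to move; the robot and the scene stay as the last step left them, time stands still between calls to the robot, and variables do not carry over. Pictures are saved under pics/ and viewed, at most 10 in all, crops included, and the job is handed in when it is done.

```bash
ls -la; python3 -m creep --help 2>&1 | head -40; mkdir -p pics; cat > h.py <<'E'
import numpy as np, cv2
from scipy.spatial.transform import Rotation as Ro
from workcell import get_obs, cams, ticket, boxes_of, ctrl
def shot(cam,name=None):
    o=get_obs(); im,d=cams.get_image(cam)
    if name: cv2.imwrite(f'pics/{name}.png',im[:,:,::-1])
    c=cams.get_calibration(cam); K=np.array(c['mtx'])
    if 'mount' in c:
        M=np.array(c['mount']); T=np.eye(4); T[:3,:3]=Ro.from_rotvec(o['orientation']).as_matrix(); T[:3,3]=o['ee_pos']; W=T@M
    else:
        W=np.eye(4); R=np.array(c['R']); W[:3,:3]=R.T; W[:3,3]=-R.T@np.array(c['t'])
    return im,d,K,W
def cloud(d,K,W):
    v,u=np.mgrid[:480,:640]; P=np.stack([(u-K[0,2])/K[0,0]*d,(v-K[1,2])/K[1,1]*d,d],-1)
    X=P@W[:3,:3].T+W[:3,3]; X[d<=0]=np.nan; return X
E
python3 - <<'E'
from h import *
o=get_obs(); print({k:np.round(v,3).tolist() for k,v in o.items()}, ctrl.tcp_to_grasp)
for cam in ['top','side']:
    im,d,K,W=shot(cam,cam+'0'); X=cloud(d,K,W); print(cam,W.round(2).tolist())
    for n in ['module','module_socket','module_grip','relay_blue','relay_amber','flux_jar','paste_tube','inspection_camera','lens']:
        for b in boxes_of(cam,n)[:4]:
            c=np.round(b['centre']).astype(int); p=X[min(c[1],479),min(c[0],639)]
            print(cam,n,c,round(b['score'],2),p.round(0))
E
```

```text
total 12
drwxr-xr-x  3 agent agent 4096 Dec  3 00:03 .
drwxr-xr-x 23 root  root  4096 Dec  3 00:03 ..
drwxr-xr-x  2 agent agent 4096 Dec  3 00:03 pics
invalid input: not JSON, or not a number
{'t': 0.0, 'qpos': [1.16, 0.424, 1.631, -0.0, 1.089, -0.019], 'qvel': [-0.001, -0.001, 0.001, 0.001, 0.001, -0.0], 'joint_torque': [-0.003, -54.463, -27.367, 0.064, 0.023, -0.0], 'ee_pos': [238.433, 577.149, 221.923], 'orientation': [-0.611, -3.081, 0.002], 'ft_force': [-0.625, -0.167, -0.017], 'moment': [0.054, 0.014, -0.022], 'grasp_force': 0.0, 'width': 87.884} 18.700000000000003
top [[-0.01, -0.98, 0.18, 377.08], [-1.0, 0.02, 0.01, -11.31], [-0.01, -0.18, -0.98, 1360.94], [0.0, 0.0, 0.0, 1.0]]
top module [366 324] 0.85 [ 405. -112.   52.]
top module [357 266] 0.69 [544. -92.  85.]
top module_socket [359 268] 0.57 [540. -97.  80.]
top module_socket [369 324] 0.56 [ 405. -118.   61.]
top module_grip [359 268] 0.94 [540. -97.  80.]
top module_grip [369 322] 0.77 [ 409. -118.   62.]
top relay_blue [429 309] 0.68 [ 439. -268.   47.]
top relay_blue [428 245] 0.61 [ 598. -273.   56.]
top relay_blue
[... 537 characters left out ...]
le_socket [249 320] 0.98 [ 419. -129.   15.]
side module_socket [307 313] 0.59 [ 551. -118.   23.]
side module_socket [337 360] 0.17 [ 602. -296.   38.]
side module_grip [245 317] 0.95 [ 409. -122.   19.]
side module_grip [304 308] 0.57 [ 544. -121.   39.]
side relay_blue [255 357] 0.93 [ 438. -278.   37.]
side relay_blue [305 311] 0.35 [ 546. -121.   31.]
side relay_amber [304 309] 0.64 [ 544. -123.   38.]
side relay_amber [337 359] 0.56 [ 603. -293.   38.]
side flux_jar [363 296] 0.6 [683. -91.  47.]
side paste_tube [398 332] 0.87 [ 744. -206.   32.]
side inspection_camera [334 219] 0.85 [659. 377.   9.]
side lens [336 139] 0.76 [649. 304. 293.]
side lens [302 313] 0.17 [ 540. -118.   23.]
```

```bash
python3 - <<'E'
import cv2
a=cv2.imread('pics/top0.png')[150:370,120:470]; cv2.imwrite('pics/c1.png',cv2.resize(a,(800,503),interpolation=cv2.INTER_CUBIC))
a=cv2.imread('pics/side0.png')[80:420,180:480]; cv2.imwrite('pics/c2.png',cv2.resize(a,(528,600),interpolation=cv2.INTER_CUBIC))
E
```

```text
(no output)
```

View pics/c1.png

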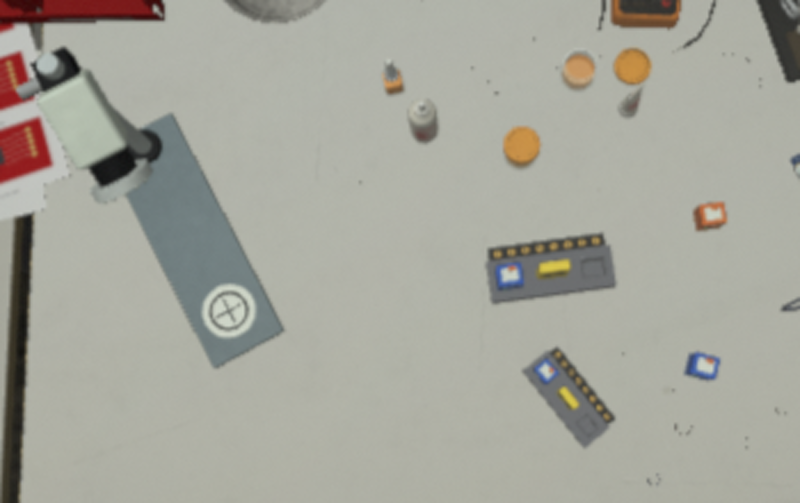

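View pics/c2.png

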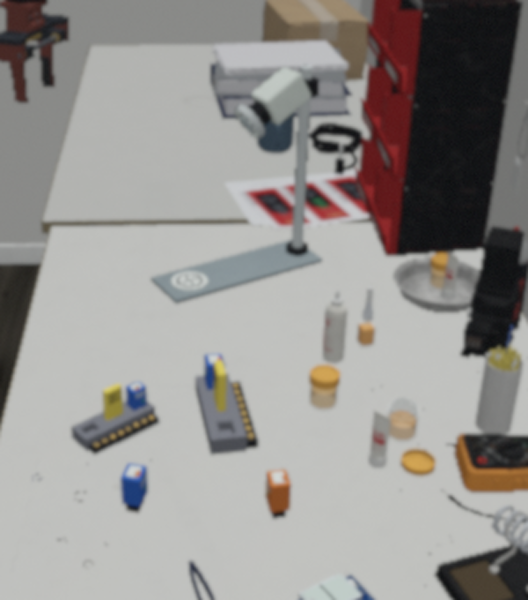

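Top view: two module-like things: the larger at pixel (360,267) and a small look-alike at (368,324). The larger one fits the description: terminals are away from the robot and it is turned only slightly. The loose blue relay is at (428,310), the orange at (431,244), and the disc cross at about (220,285). The side crop shows the same layout. Now I'll measure them.

```bash
cat >> h.py <<'E'
def rect(P):
    """min area rect of xy pts: centre, (long, short), yaw of long side"""
    (c,(w,h),a)=cv2.minAreaRect(P[:,:2].astype(np.float32)); a=np.radians(a)
    if h>w: w,h,a=h,w,a+np.pi/2
    return np.round(c,1),(round(w,1),round(h,1)),round((a+np.pi/2)%np.pi-np.pi/2,3)
def seg(im,X,lo,hi,box,zr):
    hsv=cv2.cvtColor(im,cv2.COLOR_RGB2HSV); m=cv2.inRange(hsv,lo,hi)>0
    x,y,z=X[...,0],X[...,1],X[...,2]
    with np.errstate(invalid='ignore'):
        m&=(x>box[0])&(x<box[1])&(y>box[2])&(y<box[3])&(z>zr[0])&(z<zr[1])
    return m
E
python3 - <<'E'
from h import *
im,d,K,W=shot('top'); X=cloud(d,K,W)
A=((0,0,0),(180,255,255))
for n,c,box,zr in [('relay',A,(400,480,-310,-230),(42,62)),('module base',A,(480,600,-190,-10),(14,34)),('module>8',A,(480,600,-190,-10),(8,100)),('tab',((20,120,80),(35,255,255)),(480,600,-190,-10),(40,100)),
  ('blue fitted',((100,100,40),(130,255,255)),(480,600,-190,-10),(30,100)),('amber',A,(560,650,-310,-230),(42,62)),('small',A,(340,460,-190,-50),(8,100))]:
    m=seg(im,X,*c,box,zr); P=X[m]; print(n,m.sum(),rect(P) if m.sum()>4 else '',P.mean(0).round(1))
# plate: z 4..12, disc: bright
m=seg(im,X,*A,(380,800,120,420),(4,14)); print('plate',m.sum(),rect(X[m]))
m=seg(im,X,(0,0,215),(180,40,255),(380,560,150,330),(3,14)); print('disc',m.sum(),X[m].mean(0).round(1),rect(X[m]))
E
```

```text
relay 121 (array([ 438.6, -264.7]), (27.7, 24.6), np.float64(1.29)) [ 438.3 -264.5   51.1]
module base 784 (array([ 552.3, -103.3]), (139.9, 61.5), np.float64(-1.453)) [ 546.2 -107.2   22.8]
module>8 1243 (array([ 539. , -109.7]), (151.0, 97.1), np.float64(-1.535)) [ 549.3 -102.1   28.5]
tab 70 (array([ 544.2, -103.5]), (32.5, 11.4), np.float64(-1.475)) [ 543.  -103.2   80.3]
blue fitted 53 (array([537.6, -56.6]), (27.2, 22.2), np.float64(-1.447)) [535.4 -56.5  61.3]
amber 116 (array([ 604., -282.]), (28.7, 24.9), np.float64(-1.387)) [ 603.4 -281.2   51.3]
small 721 (array([ 401. , -112.2]), (117.7, 106.3), np.float64(0.331)) [ 408.7 -118.8   22.7]
plate 3463 (array([589.6, 269. ]), (420.0, 297.2), np.float64(0.006))
disc 0 [nan nan nan] (array([0., 0.]), (0.0, 0.0), np.float64(0.0))<stdin>:9: RuntimeWarning: Mean of empty slice.
  ret = um.true_divide(
```

```bash
python3 -m creep '[0.02,-0.04,0.03,0, 0.04,-0.08,0.06,0, 0.06,-0.12,0.09,0, 0.08,-0.16,0.12,0, 0.10,-0.20,0.15,0, 0.12,-0.24,0.15,0, 0.13,-0.28,0.15,0, 0.14,-0.32,0.15,0, 0.15,-0.36,0.15,0, 0.16,-0.40,0.15,0]'
```

```text
t: 1.88
ee_pos: [384.4, 228.7, 371.3]
orientation: [0.611, 3.08, 0.002]
ft_force: [0.8, -0.7, 0.6]
width: 87.9
grasp_force: 0.0
```

```bash
python3 - <<'E'
from h import *
for cam in ['top','side']:
    im,d,K,W=shot(cam); X=cloud(d,K,W).reshape(-1,3); X=X[~np.isnan(X[:,0])]
    for a in range(650,1500,100):
        for b in range(-500,500,200):
            P=X[(X[:,0]>a)&(X[:,0]<a+100)&(X[:,1]>b)&(X[:,1]<b+200)]
            if len(P): print((a,b,int(np.percentile(P[:,2],99))),end=' ')
        print()
E
```

```text
(650, -500, 10) (650, -300, 52) (650, -100, 97) (650, 100, 7) (650, 300, 337) 
(750, -500, 82) (750, -300, 41) (750, -100, 59) (750, 100, 31) (750, 300, 331) 
(850, -500, 98) (850, -300, 113) (850, -100, 186) (850, 100, 65) (850, 300, 439) 
(950, -500, 386) (950, -300, 394) (950, -100, 401) (950, 100, 407) (950, 300, 440) 





(650, -500, 10) (650, -300, 68) (650, -100, 99) (650, 100, 8) (650, 300, 336) 
(750, -500, 83) (750, -300, 43) (750, -100, 84) (750, 100, 31) (750, 300, 5) 
(850, -500, 98) (850, -300, 114) (850, -100, 186) (850, 100, 72) (850, 300, 438) 
(950, -500, 574) (950, -300, 689) (950, -100, 673) (950, 100, 654) (950, 300, 632)
```

```bash
python3 -m creep '[0.03,-0.02,0,0, 0.065,-0.045,0,0, 0.10,-0.07,0,0, 0.135,-0.095,0,0, 0.17,-0.12,0,0, 0.205,-0.14,0,0, 0.24,-0.165,0,0, 0.275,-0.19,0,0, 0.31,-0.215,0,0, 0.34,-0.24,0,0]'
```

```text
t: 2.82
ee_pos: [721.6, -6.2, 370.0]
orientation: [-0.61, -3.081, -0.001]
ft_force: [0.2, 0.1, 0.2]
width: 88.1
grasp_force: 0.0
```

```bash
python3 -m creep '[0,-0.0,0.04,0, 0,0,0.08,0, 0,0,0.12,0, 0,0,0.16,0, 0,0,0.2,0, 0,0,0.24,0, 0,0,0.28,0, 0,0,0.32,0, 0,0,0.36,0, 0,0,0.4,0]'; python3 -c "
from h import *; print(np.round(get_obs()['qpos'],3))"
```

```text
t: 3.65
ee_pos: [717.5, -5.0, 759.5]
orientation: [0.609, 3.076, 0.002]
ft_force: [1.8, -0.0, 1.3]
width: 87.7
grasp_force: 0.0
[-0.024  0.613  0.152  0.     2.371 -1.203]
```

```bash
python3 -m creep '[0,0,0.04,0, 0,0,0.08,0, 0,0,0.12,0, 0,0,0.16,0, 0,0,0.16,0]'; python3 -c "
from h import *; o=get_obs();print(np.round(o['qpos'],3)); print(Ro.from_rotvec(o['orientation']).as_matrix()[:,2])"
```

```text
t: 4.07
ee_pos: [660.2, -5.3, 821.6]
orientation: [0.606, 3.055, 0.008]
ft_force: [-0.7, 0.3, 0.4]
width: 87.8
grasp_force: 0.0
[-2.600e-02  5.580e-01  8.600e-02  1.000e-03  2.469e+00 -1.205e+00]
[ 2.77071536e-02 -2.55557169e-04 -9.99616050e-01]
```

```bash
python3 -m creep '[-0.014,-0.016,-0.034,-0.1, -0.028,-0.032,-0.068,-0.2, -0.042,-0.048,-0.102,-0.3, -0.056,-0.064,-0.136,-0.4, -0.07,-0.08,-0.17,-0.5, -0.084,-0.096,-0.204,-0.6, -0.098,-0.112,-0.238,-0.7, -0.112,-0.128,-0.272,-0.8, -0.126,-0.144,-0.306,-0.9, -0.14,-0.16,-0.34,-1.0]'; python3 -c "
from h import *; o=get_obs();print(np.round(o['qpos'],3)); print(Ro.from_rotvec(o['orientation']).as_matrix()[:,2])"
```

```text
t: 4.9
ee_pos: [531.3, -154.8, 502.8]
orientation: [2.003, 2.386, -0.009]
ft_force: [1.8, -0.0, 0.6]
width: 87.7
grasp_force: 0.0
[-0.297  0.106  1.429 -0.015  1.585 -0.471]
[ 0.01616829 -0.02079285 -0.99965306]
```

```bash
python3 -m creep '[-0.012,-0.014,-0.036,-0.066, -0.024,-0.028,-0.072,-0.13, -0.036,-0.042,-0.108,-0.2, -0.048,-0.056,-0.144,-0.26, -0.06,-0.07,-0.18,-0.33, -0.072,-0.085,-0.216,-0.4, -0.082,-0.1,-0.25,-0.46, -0.082,-0.1,-0.25,-0.46]'; python3 - <<'E'
from h import *
im,d,K,W=shot('wrist','w1'); X=cloud(d,K,W); o=get_obs()
print(o['t'],np.round(o['ee_pos'],1),np.round(o['orientation'],3),np.array(cams.get_calibration('wrist')['mount']).round(2).tolist())
R=Ro.from_rotvec(o['orientation']).as_matrix(); print('closing yaw',np.arctan2(R[1,1],R[0,1]))
for b in boxes_of('wrist','relay_blue')[:3]: print(b)
m=seg(im,X,(0,0,0),(180,255,255),(400,480,-310,-230),(45,60)); print(m.sum(),rect(X[m]),X[m].mean(0))
m=seg(im,X,(95,100,30),(135,255,255),(400,480,-310,-230),(20,60)); print(m.sum(),rect(X[m]),X[m].mean(0))
E
```

```text
t: 5.57
ee_pos: [446.3, -254.4, 247.9]
orientation: [2.504, 1.875, -0.024]
ft_force: [-0.8, 1.0, 0.3]
width: 87.7
grasp_force: 0.0
5.6167 [ 448.6 -254.4  251. ] [ 2.499  1.877 -0.021] [[0.0, -0.96, -0.27, 74.3], [1.0, 0.0, 0.0, 0.4], [-0.0, -0.27, 0.96, -162.56], [0.0, 0.0, 0.0, 1.0]]
closing yaw -0.28256395064579587
{'centre': [318.3, 210.5], 'score': 0.81}
897 (array([ 440.2, -265.3]), (27.5, 24.3), np.float64(1.275)) [ 440.17292442 -264.47735455   52.3441896 ]
568 (array([ 439.7, -264.6]), (26.5, 22.9), np.float64(1.282)) [ 441.17404957 -259.97289421   47.18194953]
```

View pics/w1.png

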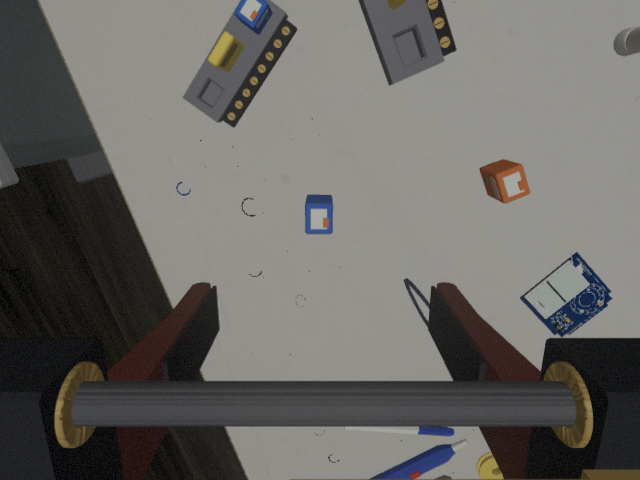

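Wrist view: the blue relay at (319,214) is squared to the fingers, the orange one is well clear at (505,182), and the larger module's empty socket is at (408,47).

```bash
python3 -m creep '[-0.002,-0.003,-0.035,0, -0.005,-0.006,-0.07,0, -0.008,-0.011,-0.105,0, -0.008,-0.011,-0.14,0, -0.008,-0.011,-0.15,0, -0.008,-0.011,-0.15,0, -0.008,-0.011,-0.15,0]'; python3 - <<'E'
from h import *
for i in range(2):
    im,d,K,W=shot('wrist'); X=cloud(d,K,W); o=get_obs()
    print(o['t'],np.round(o['ee_pos'],1),np.round(o['qvel'],3))
m=seg(im,X,(0,0,0),(180,255,255),(400,480,-310,-230),(45,60)); print(m.sum(),rect(X[m]) if m.sum() else '')
E
```

```text
t: 6.25
ee_pos: [444.5, -265.8, 104.7]
orientation: [2.491, 1.876, -0.017]
ft_force: [1.3, -0.5, 0.7]
width: 88.0
grasp_force: 0.0
6.3 [ 444.7 -266.1  105.2] [-0.003 -0.011  0.003 -0.001 -0.008  0.001]
6.35 [ 444.7 -266.2  105.3] [-0.003 -0.004  0.01  -0.002 -0.007  0.   ]
2316 (array([ 439.8, -265.4]), (28.2, 24.9), np.float64(1.268))
```

```bash
python3 -m creep '[-0.005,0.001,-0.03,-0.018, -0.005,0.001,-0.06,-0.018, -0.005,0.001,-0.083,-0.018, -0.005,0.001,-0.083,-0.018, -0.005,0.001,-0.083,-0.018]'; python3 -m creep '[0,0,0,0, 0,0,0,0, 0,0,0,0, 0,0,0,0, 0,0,0,0, 0,0,0,0]' 0.15
```

```text
t: 6.77
ee_pos: [438.1, -264.6, 20.6]
orientation: [2.511, 1.854, -0.019]
ft_force: [-1.2, 0.1, 0.9]
width: 88.0
grasp_force: 0.0
t: 7.27
ee_pos: [437.6, -264.5, 20.1]
orientation: [2.511, 1.854, -0.019]
ft_force: [-0.1, -0.8, 0.8]
width: 51.5
grasp_force: 0.0
```

```bash
python3 -m creep '[0,0,0,0, 0,0,0,0, 0,0,0,0, 0,0,0,0, 0,0,0,0, 0,0,0,0]' 0.15
```

```text
t: 7.77
ee_pos: [437.4, -264.3, 19.6]
orientation: [2.512, 1.854, -0.019]
ft_force: [0.2, 0.5, -0.7]
width: 24.0
grasp_force: 30.0
```

```bash
python3 -m creep '[0,0,0.036,0, 0.014,0.008,0.07,0.1, 0.035,0.02,0.1,0.2, 0.06,0.03,0.13,0.3, 0.088,0.04,0.155,0.4, 0.113,0.05,0.18,0.415, 0.113,0.05,0.18,0.415, 0.113,0.05,0.18,0.415, 0.113,0.05,0.18,0.415]'; python3 - <<'E'
from h import *
shot('wrist')
im,d,K,W=shot('wrist','w2'); X=cloud(d,K,W); o=get_obs(); np.save('X.npy',X)
print(o['t'],np.round(o['ee_pos'],1),o['width'],o['grasp_force'])
R=Ro.from_rotvec(o['orientation']).as_matrix(); print('closing yaw',np.arctan2(R[1,1],R[0,1]),R[:,2])
A=((0,0,0),(180,255,255)); box=(470,620,-190,-10)
for n,c,zr in [('base',A,(18,30)),('basehi',A,(18,90)),('ledge',A,(8,17)),('tab',((18,120,80),(38,255,255)),(78,92)),('rel',A,(58,70))]:
    m=seg(im,X,*c,box,zr); print(n,m.sum(),rect(X[m]) if m.sum() else '',X[m].mean(0).round(1))
for b in boxes_of('wrist','module_socket')[:3]: print(b, X[int(b['centre'][1]),int(b['centre'][0])])
E
```

```text
t: 8.52
ee_pos: [549.1, -214.0, 198.6]
orientation: [2.076, 2.332, -0.014]
ft_force: [-0.4, -0.4, -0.6]
width: 24.1
grasp_force: 30.0
8.6167 [ 548.4 -214.2  197.9] 24.314395547296385 29.999898076057434
closing yaw 0.11519969594414686 [ 0.00759186 -0.01905632 -0.99978959]
base 7613 (array([ 547.8, -118.5]), (112.3, 46.1), np.float64(-1.453)) [ 547.4 -117.7   24.6]
basehi 9315 (array([ 547.8, -118.5]), (112.3, 46.1), np.float64(-1.453)) [ 546.9 -114.1   33.7]
ledge 3699 (array([ 562.7, -113.3]), (110.7, 47.6), np.float64(-1.454)) [ 573.2 -117.6   12.6]
tab 1172 (array([ 546. , -104.9]), (34.1, 11.6), np.float64(-1.452)) [ 545.7 -104.9   84.1]
rel 78 (array([545.1, -96.3]), (51.5, 22.0), np.float64(-1.446)) [543.2 -83.3  61.5]
{'centre': [346.4, 79.5], 'score': 0.94} [ 552.0284155  -118.06304466   85.3416516 ]
{'centre': [158.5, 65.0], 'score': 0.58} [ 415.79723114 -120.0225558    19.20931812]
```

View pics/w2.png

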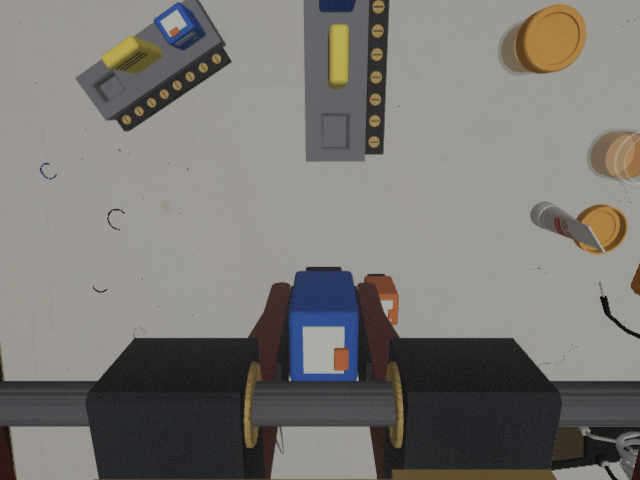

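```bash
python3 - <<'E'
from h import *
X=np.load('X.npy'); im=cv2.imread('pics/w2.png')[:,:,::-1].copy()
tcp=np.array([548.6,-214.1,198.2]); y=.1165; c=np.array([np.cos(y),np.sin(y)]); n=np.array([-c[1],c[0]])
hsv=cv2.cvtColor(im,cv2.COLOR_RGB2HSV); v,u=np.mgrid[:480,:640]
roi=(u>285)&(u<365)&(v>262)&(v<380)
D=(X[...,:2]-tcp[:2]); a=D@c; b=D@n; z=X[...,2]
blue=(hsv[...,0]>100)&(hsv[...,0]<130)&(hsv[...,1]>110)&roi
top=roi&(abs(z-230)<5)&((hsv[...,2]>60))
for nm,m in [('blue',blue),('top',top)]:
    print(nm,m.sum(),[np.percentile(q[m],[1,5,50,95,99]).round(1) for q in (a,b,z)])
# camera-facing face of the relay
f=blue&(z>200)&(z<222); print('face',f.sum(),np.percentile(b[f],[5,50,95]),np.percentile(a[f],[2,98]))
# socket rim, dark-ish pixels / depth below base
s=(u>310)&(u<362)&(v>105)&(v<160)&(z<19); P=X[s]; print('hole',s.sum(),rect(P) if s.sum()>5 else '',P.mean(0) if s.sum() else '')
g=cv2.cvtColor(im,cv2.COLOR_RGB2GRAY)[100:162,305:366]; print(g[::6,::4])
E
```

```text
blue 5096 [array([nan, nan, nan, nan, nan]), array([nan, nan, nan, nan, nan]), array([nan, nan, nan, nan, nan])]
top 5168 [array([-11.8, -10.7,  -0.2,  10.5,  11.6]), array([-12.8, -11.5,   2.2,  12.9,  13.4]), array([225.6, 227.9, 231.1, 232.7, 233.5])]
face 1441 [12.45701018 13.02125899 13.46783194] [-11.24057288  11.16124755]
hole 732 (array([ 552.2, -152.7]), (23.8, 17.6), np.float64(-1.454)) [ 552.16807853 -152.64792841   10.74496999]
[[100 101 100 103  98  97 100 100  99 101  99 101  97  97 102  96]
 [114 101 100  99 100  98  99 101 100  96  97  99  98  96  99  95]
 [113 100 101 100  98  96  95  93  98  98  96  95  98  97 101  94]
 [116  99 100  97  88  99  99  96 100  98  94  82 100 100  97  93]
 [125 100  98  98  92 101  99  99  98  99  93  82 100  97  96  93]
 [122  99  99  98  91  97  99 100  99  97  92  83  99 100  97  91]
 [124  99 101 101  91 100  99  97  97  99  92  84 100 100  98  78]
 [135 101 100  98  95 101  96  98  99  96  93  82  97 102  95  69]
 [136  98  98 100  93  84  84  82  84  84  81  86  98  95  97  64]
 [147 100 100 100  99  99  98  97  98 100  98  99  97  99  98 102]
 [148  99 102  98 101 102 103 103 101 104 104 104 100 103 105 152]]
```

```bash
python3 -m creep '[0.001,0.03,-0.02,0.002, 0.003,0.06,-0.045,0.002, 0.003,0.062,-0.085,0.002, 0.003,0.062,-0.12,0.002, 0.003,0.062,-0.14,0.002, 0.003,0.062,-0.146,0.002, 0.003,0.062,-0.146,0.002, 0.003,0.062,-0.146,0.002, 0.003,0.062,-0.146,0.002]'; python3 - <<'E'
from h import *
im,d,K,W=shot('wrist'); im,d,K,W=shot('wrist'); X=cloud(d,K,W); o=get_obs()
R=Ro.from_rotvec(o['orientation']).as_matrix()
print(o['t'],np.round(o['ee_pos'],1),'yaw',np.arctan2(R[1,1],R[0,1]),o['ft_force'])
m=seg(im,X,(18,120,80),(38,255,255),(470,620,-190,-10),(78,92)); print(m.sum(),rect(X[m]))
E
```

```text
t: 9.42
ee_pos: [554.3, -153.0, 55.0]
orientation: [2.072, 2.33, -0.011]
ft_force: [-0.1, -0.3, -0.1]
width: 24.0
grasp_force: 30.0
9.5167 [ 554.5 -152.9   55.3] yaw 0.11769349559012429 [-0.03912862 -0.38615974 -0.24605878]
3719 (array([ 545.8, -104.6]), (33.6, 11.9), np.float64(-1.453))
```

```bash
python3 -m creep '[-0.0028,0.001,0,0, -0.0028,0.001,-0.007,0, -0.0028,0.001,-0.007,0, -0.0028,0.001,-0.007,0]'
```

```text
t: 9.85
ee_pos: [550.3, -151.2, 46.4]
orientation: [2.072, 2.333, -0.013]
ft_force: [-1.0, 0.6, -0.2]
width: 24.4
grasp_force: 30.0
```

```bash
python3 -m creep '[0.0013,-0.0006,0,0, 0.0013,-0.0006,-0.004,0, 0.0013,-0.0006,-0.007,0, 0.0013,-0.0006,-0.009,0, 0.0013,-0.0006,-0.009,0]'
```

```text
t: 10.27
ee_pos: [551.6, -151.9, 37.0]
orientation: [2.073, 2.333, -0.013]
ft_force: [0.4, 0.0, -1.4]
width: 23.7
grasp_force: 30.0
```

```bash
python3 -m creep '[0,0,-0.003,0, 0,0,-0.005,0, 0,0,-0.0065,0, 0,0,-0.0065,0]'
```

```text
t: 10.6
ee_pos: [551.8, -151.9, 31.5]
orientation: [2.072, 2.333, -0.013]
ft_force: [-1.5, 0.2, 5.5]
width: 23.8
grasp_force: 30.0
```

```bash
python3 -m creep '[0,0,-0.001,0, 0,0,-0.001,0]'; python3 -m creep '[0,0,0,0, 0,0,0,0, 0,0,0,0, 0,0,0,0, 0,0,0.04,0, 0,0,0.08,0, 0,0,0.08,0]' 0.5; python3 - <<'E'
from h import *
im,d,K,W=shot('wrist'); im,d,K,W=shot('wrist','w3'); X=cloud(d,K,W); o=get_obs()
R=Ro.from_rotvec(o['orientation']).as_matrix()
print(o['t'],np.round(o['ee_pos'],1),o['width'],'yaw',np.arctan2(R[1,1],R[0,1]))
m=seg(im,X,(18,120,80),(38,255,255),(470,620,-190,-10),(78,92)); print(m.sum(),rect(X[m]))
im,d,K,W=shot('top'); X=cloud(d,K,W)
for b in [(535,570,-175,-130),(520,555,-80,-35)]:
    m=seg(im,X,(0,0,0),(180,255,255),b,(50,75)); print(m.sum(),np.median(X[m],0) if m.sum() else '')
E
```

```text
t: 10.77
ee_pos: [551.8, -151.9, 31.4]
orientation: [2.072, 2.333, -0.013]
ft_force: [-4.5, 2.4, 16.5]
width: 24.2
grasp_force: 30.0
t: 11.35
ee_pos: [555.9, -153.1, 115.9]
orientation: [2.067, 2.326, -0.006]
ft_force: [1.3, -0.4, 0.9]
width: 44.0
grasp_force: 0.0
11.45 [ 553.1 -152.3  111.6] 43.83701538094364 yaw 0.11806968915489395
1890 (array([ 545.9, -104.4]), (33.1, 11.6), np.float64(-1.446))
0 
116 [537.36770622 -55.67845522  63.29520753]
```

```bash
python3 -m creep '[-0.004,0.024,0,0, -0.007,0.048,0,0, -0.007,0.048,0,0, -0.007,0.048,0,0]'; python3 - <<'E'
from h import *
im,d,K,W=shot('side','s2'); X=cloud(d,K,W); o=get_obs()
print(o['t'],np.round(o['ee_pos'],1))
for b in [(525,575,-185,-120),(505,560,-85,-35)]:
    m=seg(im,X,(95,90,30),(135,255,255),b,(15,80)); print(m.sum(),np.percentile(X[m],[2,50,98],axis=0).round(1))
cv2.imwrite('pics/s2c.png',cv2.resize(im[250:380,230:400,::-1],None,fx=4,fy=4,interpolation=cv2.INTER_CUBIC))
E
```

```text
t: 11.83
ee_pos: [543.7, -103.0, 108.6]
orientation: [2.072, 2.336, -0.015]
ft_force: [0.0, -0.7, -0.3]
width: 44.2
grasp_force: 0.0
11.8833 [ 544.2 -103.7  108.9]
183 [[ 540.1 -168.1   25.7]
 [ 551.  -163.9   46. ]
 [ 564.3 -152.4   65.6]]
58 [[529.5 -74.3  27.4]
 [532.2 -69.1  47.7]
 [536.9 -61.7  65.2]]
```

View pics/s2c.png

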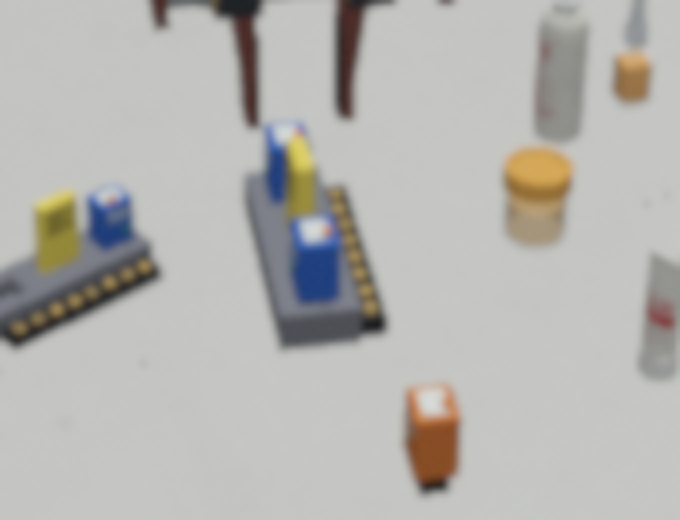

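The side crop shows the blue relay seated, its cover flush on the base at (316,255) and its top level with the fitted one. The orange relay is untouched at (432,435). Next is gripping the tab.

```bash
python3 -m creep '[0.0015,-0.0005,-0.03,0, 0.0015,-0.0005,-0.06,0, 0.0015,-0.0005,-0.06,0, 0.0015,-0.0005,-0.06,0, 0.0015,-0.0005,-0.06,0]'; python3 -m creep '[0,0,0,0, 0,0,0,0, 0,0,0,0, 0,0,0,0, 0,0,0,0, 0,0,0,0, 0,0,0,0, 0,0,0,0]' 0
```

```text
t: 12.3
ee_pos: [546.7, -105.1, 50.6]
orientation: [2.073, 2.332, -0.012]
ft_force: [0.0, -0.4, 0.4]
width: 43.8
grasp_force: 0.0
t: 12.97
ee_pos: [546.2, -104.5, 50.8]
orientation: [2.072, 2.333, -0.013]
ft_force: [-1.9, -0.0, 5.9]
width: 12.2
grasp_force: 30.0
```

```bash
python3 -m creep '[0,0,0.02,0, 0,0,0.05,0, 0.004,0.005,0.09,0, 0.01,0.012,0.13,0, 0.018,0.023,0.169,0, 0.027,0.034,0.208,0, 0.036,0.045,0.247,0, 0.045,0.056,0.286,0, 0.054,0.067,0.325,0, 0.063,0.078,0.364,0]'; python3 -m creep '[0.009,0.011,0.039,0, 0.018,0.022,0.078,0, 0.028,0.034,0.116,0, 0.039,0.046,0.153,0, 0.05,0.06,0.19,0, 0.061,0.074,0.226,0, 0.075,0.088,0.262,0, 0.09,0.105,0.288,0]'; python3 -c "
from h import *; o=get_obs();print(np.round(o['qpos'],3),o['width'],o['grasp_force']); print(Ro.from_rotvec(o['orientation']).as_matrix()[:,2])"
```

```text
t: 13.8
ee_pos: [608.8, -25.8, 415.7]
orientation: [2.073, 2.333, -0.013]
ft_force: [1.4, -0.2, -3.8]
width: 11.8
grasp_force: 30.0
t: 14.47
ee_pos: [698.6, 78.8, 705.7]
orientation: [2.071, 2.33, -0.009]
ft_force: [1.0, -0.2, -1.9]
width: 11.9
grasp_force: 30.0
[ 0.105  0.461  0.536 -0.025  2.133 -0.026] 11.905146179999068 29.994477331638336
[ 0.01384155 -0.02015104 -0.99970113]
```

```bash
python3 -m creep '[0.04,0.0045,0,0, 0.08,0.009,0,0, 0.12,0.0135,0,0, 0.16,0.018,0,0, 0.2,0.0225,0,0, 0.24,0.027,0,0, 0.28,0.0315,0,0, 0.32,0.036,0,0]'; python3 -c "
from h import *; o=get_obs();print(np.round(o['qpos'],3),o['width'],o['grasp_force']); print(Ro.from_rotvec(o['orientation']).as_matrix()[:,2])"
```

```text
t: 15.13
ee_pos: [843.4, 94.0, 631.3]
orientation: [2.059, 2.318, 0.022]
ft_force: [0.2, 0.2, -3.7]
width: 12.2
grasp_force: 30.0
[ 0.105  0.813  0.086 -0.026  2.204 -0.029] 12.221067316900067 29.99946892261505
[ 0.04052061 -0.01720476 -0.99903057]
```

```bash
python3 -m creep '[0.4,0.045,0.38,0, 0.4,0.045,0.38,0, 0.4,0.045,0.38,0, 0.4,0.045,0.38,0, 0.4,0.045,0.38,0, 0.4,0.045,0.38,0]'; python3 -c "
from h import *; o=get_obs();print(np.round(o['qpos'],3),o['width'],o['grasp_force']); print(Ro.from_rotvec(o['orientation']).as_matrix()[:,2])"
```

```text
t: 15.63
ee_pos: [837.1, 92.3, 651.1]
orientation: [2.046, 2.304, 0.053]
ft_force: [-0.4, 0.4, -3.4]
width: 11.9
grasp_force: 30.0
[ 0.104  0.789  0.086 -0.026  2.2   -0.031] 11.906590789743314 29.999341070652008
[ 0.06762841 -0.01449234 -0.99760532]
```

```bash
python3 -m creep '[0.5,0.055,0.48,0, 0.5,0.055,0.48,0, 0.5,0.055,0.48,0, 0.5,0.055,0.48,0, 0.5,0.055,0.48,0, 0.5,0.055,0.48,0, 0.5,0.055,0.48,0, 0.5,0.055,0.48,0, 0.5,0.055,0.48,0, 0.5,0.055,0.48,0]'; python3 -c "
from h import *; o=get_obs();print(np.round(o['qpos'],3),o['width'],o['grasp_force']); print(Ro.from_rotvec(o['orientation']).as_matrix()[:,2])"
```

```text
t: 16.47
ee_pos: [829.3, 89.6, 671.3]
orientation: [2.033, 2.291, 0.081]
ft_force: [0.7, -0.9, -3.4]
width: 11.7
grasp_force: 30.0
[ 0.101  0.765  0.087 -0.026  2.198 -0.034] 11.743446347378493 29.999529719352722
[ 0.09284335 -0.01195435 -0.99560896]
```

```bash
python3 -m creep '[0.5,0.055,0.48,0]'; python3 -m creep '[0.5,0.055,0.48,0]';python3 -m creep '[0.5,0.055,0.48,0, 0.5,0.055,0.48,0]'; python3 -c "
from h import *; o=get_obs();print(np.round(o['qpos'],3)); print(Ro.from_rotvec(o['orientation']).as_matrix()[:,2])"
```

```text
t: 16.55
ee_pos: [833.0, 89.9, 675.8]
orientation: [2.022, 2.279, 0.106]
ft_force: [0.4, 1.1, -4.3]
width: 12.2
grasp_force: 30.0
t: 16.63
ee_pos: [836.6, 90.0, 682.8]
orientation: [2.009, 2.264, 0.136]
ft_force: [0.1, -0.2, -3.2]
width: 12.0
grasp_force: 30.0
t: 16.8
ee_pos: [839.3, 90.0, 692.6]
orientation: [1.993, 2.247, 0.17]
ft_force: [-0.1, 0.3, -2.8]
width: 12.3
grasp_force: 30.0
[ 0.1    0.743  0.086 -0.025  2.14  -0.035]
[ 0.17318977 -0.00382379 -0.98488105]
```

```bash
(python3 -m creep '[0.5,0.055,0.48,0]'; python3 -m creep '[0.5,0.055,0.48,0]'; python3 -m creep '[0.5,0.055,0.48,0]'; python3 -m creep '[0.5,0.055,0.48,0]'; python3 -m creep '[0.5,0.055,0.48,0]'; python3 -m creep '[0.5,0.055,0.48,0]'; python3 -m creep '[0.5,0.055,0.48,0]'; python3 -m creep '[0.5,0.055,0.48,0]'; python3 -m creep '[0.5,0.055,0.48,0]'; python3 -m creep '[0.5,0.055,0.48,0]') | grep -E 'ee_pos|width'; python3 -c "
from h import *; o=get_obs();print(o['t'],np.round(o['qpos'],3)); R=Ro.from_rotvec(o['orientation']).as_matrix();print(R, np.degrees(np.arcsin(R[2,1])))"
```

```text
ee_pos: [843.1, 90.3, 696.5]
width: 11.8
ee_pos: [847.7, 90.6, 702.2]
width: 11.7
ee_pos: [852.0, 90.9, 707.8]
width: 11.9
ee_pos: [856.5, 91.3, 713.3]
width: 12.0
ee_pos: [861.2, 91.6, 718.8]
width: 11.4
ee_pos: [866.0, 92.0, 724.1]
width: 12.0
ee_pos: [871.1, 92.4, 729.5]
width: 12.1
ee_pos: [876.2, 92.9, 734.9]
width: 12.2
ee_pos: [881.5, 93.3, 740.3]
width: 11.5
ee_pos: [887.0, 93.8, 745.7]
width: 12.1
17.6333 [ 0.099  0.704  0.087 -0.021  1.924 -0.035]
[[-0.11568081  0.90293105  0.41392448]
 [ 0.9928419   0.11757676  0.02099187]
 [-0.02971368  0.41338993 -0.91006915]] 24.41796340864522
```

```bash
(python3 -m creep '[-0.036,-0.004,0.01,0, -0.072,-0.008,0.02,0, -0.108,-0.012,0.03,0, -0.144,-0.016,0.04,0, -0.16,-0.018,0.06,0]'; python3 -m creep '[0.3,0.033,0.5,0, 0.3,0.033,0.5,0, 0.3,0.033,0.5,0]'; python3 -m creep '[0.3,0.033,0.5,0]'; python3 -m creep '[0.3,0.033,0.5,0]' ) | grep -E 'ee_pos|width'; python3 -c "
from h import *; o=get_obs();print(o['t'],np.round(o['qpos'],3)); R=Ro.from_rotvec(o['orientation']).as_matrix();print(R, np.degrees(np.arcsin(R[2,1])))
G=Ro.from_rotvec([2.072,2.333,-.013]).as_matrix(); print(G[2])"
```

```text
ee_pos: [721.6, 75.3, 804.7]
width: 12.1
ee_pos: [759.9, 79.2, 867.7]
width: 11.9
ee_pos: [766.4, 79.7, 863.1]
width: 11.6
ee_pos: [766.4, 79.6, 878.2]
width: 11.8
18.4667 [ 0.096  0.524  0.09  -0.021  2.037 -0.041]
[[-0.11492832  0.87515038  0.4700035 ]
 [ 0.99287903  0.11613102  0.02654833]
 [-0.03134821  0.46970778 -0.88226521]] 28.01532932082194
[-0.02145513  0.00791188 -0.99973851]
```

```bash
python3 -m creep '[0.3,0.033,0.5,0]' | grep ee; python3 - <<'E'
from h import *
R=Ro.from_rotvec(get_obs()['orientation']).as_matrix(); print(np.degrees(np.arcsin(R[2,1])))
for cam,n in [('top','top0'),('side','side0')]:
    im=cv2.imread(f'pics/{n}.png'); c=cams.get_calibration(cam); K=np.array(c['mtx']);Rc=np.array(c['R']);t=np.array(c['t'])
    v,u=np.mgrid[:480,:640]; r=np.stack([(u-K[0,2])/K[0,0],(v-K[1,2])/K[1,1],np.ones_like(u,float)],-1)@Rc
    C=-Rc.T@t; s=(8-C[2])/r[...,2]; P=C+s[...,None]*r
    x,y=P[...,0],P[...,1]; near=(x>380)&(x<820)&(y>130)&(y<460)
    hsv=cv2.cvtColor(im,cv2.COLOR_BGR2HSV); pl=(hsv[...,1]>35)&(hsv[...,0]>80)&(hsv[...,0]<125)&(hsv[...,2]<190)&near
    n_,lab,st,ce=cv2.connectedComponentsWithStats(pl.astype(np.uint8)); k=1+st[1:,4].argmax(); print(cam,'plate',st[k],rect(P[lab==k]))
    # filled hull -> disc is the bright inside
    hull=cv2.convexHull(np.argwhere(lab==k)[:,::-1].astype(np.int32)); M=np.zeros((480,640),np.uint8); cv2.fillConvexPoly(M,hull,1); 
    d=(M>0)&(lab!=k)&(x<545); n_,l2,s2,_=cv2.connectedComponentsWithStats(d.astype(np.uint8)); j=1+s2[1:,4].argmax(); Q=P[l2==j]
    print('disc',s2[j],cv2.minEnclosingCircle(Q[:,:2].astype(np.float32)),Q.mean(0))
E
```

```text
ee_pos: [764.6, 79.5, 892.1]
30.02953637897048
top plate [152 179   1   1   1] (array([797.2, 445.3]), (0.0, 0.0), np.float64(0.0))Traceback (most recent call last):
  File "<stdin>", line 12, in <module>
ValueError: attempt to get argmax of an empty sequence
```

```bash
cat > disc.py <<'E'
from h import *
for cam,n,pp in [('top','top0',(200,240)),('side','side0',(312,238))]:
    im=cv2.imread(f'pics/{n}.png'); c=cams.get_calibration(cam); K=np.array(c['mtx']);Rc=np.array(c['R']);t=np.array(c['t'])
    v,u=np.mgrid[:480,:640]; r=np.stack([(u-K[0,2])/K[0,0],(v-K[1,2])/K[1,1],np.ones_like(u,float)],-1)@Rc
    C=-Rc.T@t; s=(8-C[2])/r[...,2]; P=C+s[...,None]*r
    x,y=P[...,0],P[...,1]; near=(x>380)&(x<820)&(y>130)&(y<460)
    ref=im[pp[1],pp[0]].astype(int); pl=(abs(im.astype(int)-ref).max(-1)<28)&near
    n_,lab,st,ce=cv2.connectedComponentsWithStats(pl.astype(np.uint8)); k=lab[pp[1],pp[0]]; print(cam,ref,'plate',st[k],rect(P[lab==k]))
    hull=cv2.convexHull(np.argwhere(lab==k)[:,::-1].astype(np.int32)); M=np.zeros((480,640),np.uint8); cv2.fillConvexPoly(M,hull,1)
    d=(M>0)&(im.mean(-1)>ref.mean()+45)&(x<545); n_,l2,s2,_=cv2.connectedComponentsWithStats(d.astype(np.uint8)); j=1+s2[1:,4].argmax(); Q=P[l2==j]
    print('disc',s2[j],cv2.minEnclosingCircle(Q[:,:2].astype(np.float32)),Q.mean(0))
E
python3 disc.py
```

```text
top [129 127 114] plate [ 154  178   90  133 3071] (array([631.4, 338.7]), (392.7, 120.5), np.float64(0.488))
disc [209 274  23  23 175] ((509.4882507324219, 257.99224853515625), 29.832216262817383) [509.77808534 257.33658912   8.        ]
side [155 151 138] plate [ 266  208   97   44 1367] (array([615.7, 309.2]), (347.9, 133.2), np.float64(0.621))
disc [283 237   2   2   4] ((501.11151123046875, 266.15185546875), 3.3652122020721436) [501.11389781 266.15183849   8.        ]
```

```bash
cat >> disc.py <<'E'
    th=.475; dc=np.array([509.6,257.6]); e=np.array([np.cos(th),np.sin(th)]); f=np.array([-e[1],e[0]])
    D=P[...,:2]-dc; a=D@e; b=D@f; dark=(im.mean(-1)<ref.mean()+25)
    S=[]
    for a0 in range(-44,110,6):
        q=(abs(a-a0)<4)&(abs(b)<75)&dark
        if q.sum()>3: S.append((a0,np.percentile(b[q],3),np.percentile(b[q],97)))
    S=np.array(S); w=S[:,2]-S[:,1]; ok=abs(w-np.median(w))<5
    print('width',np.median(w),'n',ok.sum(),'mid fit',np.polyfit(S[ok,0],S[ok,1:].mean(1),1),'lo',np.polyfit(S[ok,0],S[ok,1],1),'hi',np.polyfit(S[ok,0],S[ok,2],1))
    q=dark&(abs(b)<35)&(a<0)&(a>-75); print('front edge',np.percentile(a[q],2))
E
python3 disc.py | grep -E 'width|front'; python3 -c "
from h import *
im,d,K,W=shot('side'); X=cloud(d,K,W); b=boxes_of('side','lens')[0]; print(b)
c=boxes_of('side','inspection_camera')[0]
P=X[(X[...,2]>230)&(X[...,1]>250)&(X[...,0]>560)&(X[...,0]<760)&(X[...,1]<450)&(X[...,2]<345)]; print(len(P),P.mean(0))
Q=X[(X[...,2]>60)&(X[...,2]<220)&(X[...,1]>300)&(X[...,0]>640)&(X[...,0]<760)&(X[...,1]<400)]; print('column',len(Q),np.median(Q,0)-np.array([509.6,257.6,0]))
R=Ro.from_rotvec(get_obs()['orientation']).as_matrix(); print(R,get_obs()['ee_pos'],get_obs()['qpos'])"
```

```text
width 85.52722498488508 n 26 mid fit [0.00929308 0.23843322] lo [ 1.45569135e-02 -4.30073029e+01] hi [4.02924938e-03 4.34841693e+01]
front edge -51.138996462861044
width 95.03677245738535 n 26 mid fit [ 7.37155322e-03 -7.90272851e+00] lo [ 1.33914635e-02 -5.53719078e+01] hi [1.35164295e-03 3.95664508e+01]
front edge -52.923369765079094
{'centre': [334.3, 136.9], 'score': 0.8}
1133 [658.28870154 322.9135629  293.73159498]
column 334 [190.62161055  94.94243143 144.53304684]
[[-0.114336    0.85807126  0.50064057]
 [ 0.99292187  0.11501168  0.02963904]
 [-0.03214711  0.50048578 -0.8651477 ]] [762.27945274  79.23226788 893.77981483] [ 0.09538607  0.5099072   0.08607483 -0.02018528  2.02046448 -0.04155098]
```

```bash
cat > goal.py <<'E'
from h import *
G=Ro.from_rotvec([2.072,2.333,-.013]).as_matrix(); tcp0=np.array([546.2,-104.5,50.8])
M0=Ro.from_euler('z',.118).as_matrix(); c0=np.array([546.0,-104.7,40.])
psi=.483; T=Ro.from_euler('z',psi).as_matrix()@Ro.from_euler('y',-np.pi/6).as_matrix(); F=np.array([509.6,257.6,200.])
def goal(o):
    R=Ro.from_rotvec(o['orientation']).as_matrix(); M=R@G.T@M0
    s=min(np.linspace(-1,1,2001),key=lambda s:(Ro.from_euler('z',s)*Ro.from_matrix(M@T.T)).magnitude())
    Rn=Ro.from_euler('z',s).as_matrix()@R; res=(Ro.from_matrix(T.T@(Ro.from_euler('z',s).as_matrix()@M))).as_rotvec(degrees=True)
    p=F-Rn@G.T@(c0-tcp0); e=np.array(o['ee_pos']); return s,res,p,p-e,(M@[1,0,0])
if __name__=='__main__':
    o=get_obs()
    for q in goal(o): print(np.round(q,3))
    print(o['t'],o['width'],o['grasp_force'])
E
python3 goal.py
```

```text
0.358
[-0.664  0.418  0.38 ]
[504.909 255.481 209.499]
[-257.37   176.249 -684.281]
[0.862 0.115 0.494]
18.7 12.079517880201488 29.99820202589035
```

```bash
python3 -m creep '[-0.022,0.008,-0.033,0.03, -0.044,0.016,-0.066,0.07, -0.066,0.024,-0.099,0.11, -0.088,0.032,-0.132,0.15, -0.11,0.04,-0.165,0.19, -0.132,0.048,-0.198,0.23, -0.154,0.056,-0.231,0.27, -0.176,0.064,-0.264,0.31, -0.198,0.072,-0.297,0.34, -0.22,0.08,-0.33,0.358]' | grep ee; python3 goal.py
```

```text
ee_pos: [566.5, 151.0, 596.2]
-0.001
[-0.765  0.438  0.428]
[504.903 255.5   209.5  ]
[ -61.593  104.462 -386.68 ]
[0.766 0.411 0.493]
19.5333 11.612474485002995 29.997580647468567
```

```bash
python3 -m creep '[-0.016,0.007,-0.033,0, -0.032,0.014,-0.066,0, -0.048,0.021,-0.099,0, -0.064,0.028,-0.132,0, -0.08,0.035,-0.165,0, -0.095,0.042,-0.198,0, -0.105,0.05,-0.225,0, -0.105,0.05,-0.225,0, -0.105,0.05,-0.225,0]' | grep ee; python3 goal.py
```

```text
ee_pos: [463.2, 201.7, 371.1]
-0.001
[-0.668  0.632  0.412]
[504.94  255.498 209.518]
[  41.748   53.815 -161.579]
[0.768 0.412 0.49 ]
20.2833 11.654146923250881 29.998303949832916
```

```bash
python3 -m creep '[0.005,0.008,-0.03,0, 0.012,0.017,-0.06,0, 0.02,0.026,-0.09,0, 0.028,0.036,-0.12,0, 0.036,0.046,-0.145,0, 0.042,0.054,-0.161,0, 0.042,0.054,-0.161,0, 0.042,0.054,-0.161,0, 0.042,0.054,-0.161,0]' | grep ee; python3 goal.py; python3 - <<'E'
from h import *
from goal import T,F
im,d,K,W=shot('side','s3'); X=cloud(d,K,W)
hsv=cv2.cvtColor(im,cv2.COLOR_RGB2HSV)
near=np.linalg.norm(X-F,axis=-1)<90; Y=(X-F)@T   # coordinates in the focus frame
for n,m in [('yellow',(hsv[...,0]>18)&(hsv[...,0]<38)&(hsv[...,1]>120)),('blue',(hsv[...,0]>95)&(hsv[...,0]<135)&(hsv[...,1]>90)),('any',hsv[...,2]>=0)]:
    q=Y[near&m]; print(n,len(q),np.percentile(q,[1,50,99],axis=0).round(1).tolist() if len(q) else '')
c=cv2.resize(im[110:290,210:400,::-1],None,fx=3.2,fy=3.2,interpolation=cv2.INTER_CUBIC); cv2.imwrite('pics/s3c.png',c)
im,d,K,W=shot('top','t3'); cv2.imwrite('pics/t3c.png',cv2.resize(im[190:320,130:290,::-1],None,fx=4,fy=4,interpolation=cv2.INTER_CUBIC))
E
```

```text
ee_pos: [507.1, 255.6, 211.1]
0.001
[-0.656  0.522  0.407]
[504.925 255.488 209.508]
[-2.132 -0.083 -1.588]
[0.768 0.41  0.492]
21.0333 11.890536184362206 29.998237788677216
yellow 87 [[-4.8, -20.7, 13.6], [3.0, -12.4, 34.2], [13.0, 5.1, 50.9]]
blue 151 [[-12.5, -68.1, -14.7], [-3.2, -60.1, 6.6], [13.3, 40.5, 34.7]]
any 1045 [[-20.3, -72.8, -38.6], [-1.7, -14.4, -10.9], [40.9, 63.9, 80.9]]
```

View pics/s3c.png

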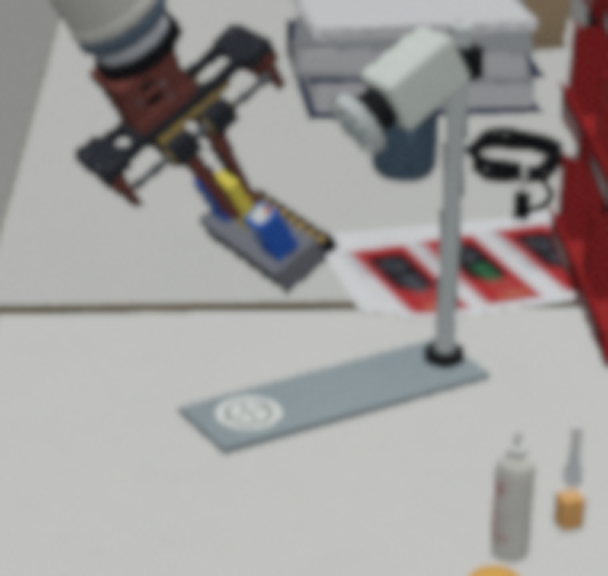

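View pics/t3c.png

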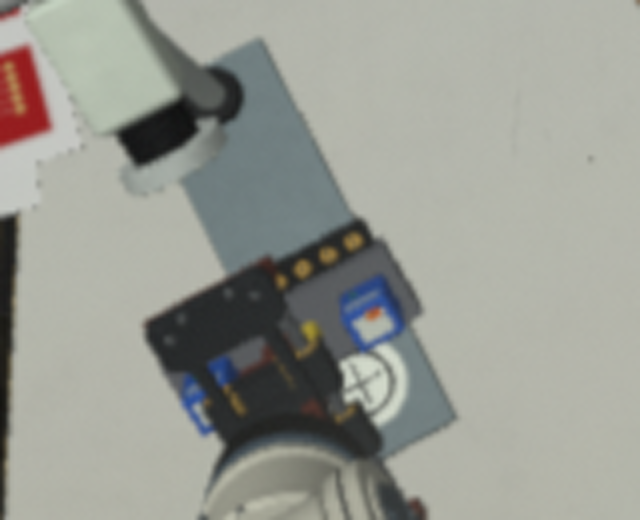

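```bash
python3 -m creep '[-0.002,0,-0.0016,0, -0.002,0,-0.0016,0, -0.002,0,-0.0016,0, -0.002,0,-0.0016,0, -0.002,0,-0.0016,0, -0.002,0,-0.0016,0]' | grep ee; python3 goal.py; python3 - <<'E'
from h import *
from goal import T,F
for cam in ['side','top']:
    im,d,K,W=shot(cam); X=cloud(d,K,W); hsv=cv2.cvtColor(im,cv2.COLOR_RGB2HSV); Y=(X-F)@T
    near=np.linalg.norm(X-F,axis=-1)<95
    nr=near&(hsv[...,1]>=0)&(Y[...,1]<-20)&(abs(Y[...,0])<60)
    q=Y[nr]; print(cam,len(q),'all y<-20',np.percentile(q,[2,98],axis=0).round(1).tolist())
    b=Y[nr&(hsv[...,0]>95)&(hsv[...,0]<135)&(hsv[...,1]>90)]; print(' relay',len(b),np.percentile(b,[3,50,97],axis=0).round(1).tolist())
    # base top plane points: z about -16
    p=q[(abs(q[:,2]+16)<5)&(q[:,0]<20)]
    if len(p)>15: print(' base top z = a x + b y + c',len(p),np.linalg.lstsq(np.c_[p[:,:2],np.ones(len(p))],p[:,2],rcond=None)[0].round(3))
    l=q[(q[:,0]>22)]; print(' ledge',len(l),np.percentile(l,[2,50,98],axis=0).round(1).tolist() if len(l) else '')
E
```

```text
ee_pos: [502.8, 255.1, 206.8]
0.0
[-0.653  0.773  0.373]
[504.962 255.507 209.53 ]
[2.201 0.397 2.73 ]
[0.77  0.411 0.488]
21.6333 11.830232865469812 29.998271763324738
side 478 all y<-20 [[-25.5, -71.2, -40.4], [34.3, -24.0, 24.5]]
 relay 124 [[-15.2, -64.1, -14.5], [-5.7, -59.6, 4.6], [6.2, -47.7, 23.8]]
 base top z = a x + b y + c 127 [-7.0000e-03 -7.0000e-03 -1.6648e+01]
 ledge 58 [[23.1, -66.2, -40.5], [29.7, -53.6, -28.3], [36.1, -21.2, -25.5]]
top 661 all y<-20 [[-23.4, -68.3, -36.1], [34.7, -21.0, 26.2]]
 relay 132 [[-15.5, -60.7, -11.9], [4.4, -48.9, 20.1], [7.7, -33.2, 25.8]]
 base top z = a x + b y + c 238 [-4.0000e-03 -2.0000e-02 -1.7555e+01]
 ledge 138 [[22.7, -63.6, -38.3], [29.8, -42.8, -28.9], [35.3, -21.2, -23.8]]
```

```bash
python3 -m creep '[0.0022,0.0004,0.0025,0, 0.0022,0.0004,0.0025,0, 0.0022,0.0004,0.0025,0, 0.0022,0.0004,0.0025,0, 0.0022,0.0004,0.0025,0, 0.0022,0.0004,0.0025,0, 0.0022,0.0004,0.0025,0, 0.0022,0.0004,0.0025,0]' | grep ee; python3 -m creep '[0,0,0,0, 0,0,0,0, 0,0,0,0, 0,0,0,0, 0,0,0,0, 0,0,0,0]'; python3 goal.py; python3 - <<'E'
from h import *
im,d,K,W=shot('top'); X=cloud(d,K,W)
for b in [(560,650,-310,-230),(650,720,-110,-40)]:
    m=seg(im,X,(0,0,0),(180,255,255),b,(42,62)); print(m.sum(),rect(X[m]))
E
```

```text
ee_pos: [504.9, 255.5, 209.1]
t: 22.9
ee_pos: [505.0, 255.5, 209.2]
orientation: [1.441, 2.379, 0.606]
ft_force: [0.4, -1.2, -2.2]
width: 11.7
grasp_force: 30.0
0.0
[-0.656  0.78   0.374]
[504.963 255.508 209.531]
[-0.007  0.041  0.306]
[0.77  0.411 0.488]
22.9 11.719690719886332 29.99808132648468
115 (array([ 604.3, -281.9]), (28.0, 24.4), np.float64(-1.448))
208 (array([686.6, -73.5]), (41.8, 38.5), np.float64(-0.023))
```

The module is within 0.5 mm and about 1° of the goal and holding steady, and the orange relay and flux jar haven't moved. Handing in.

```bash
python3 -c "
from workcell import ticket; print(ticket.close_job())"
```

```text
the job is handed in; nothing more can be done
None
```

The blue relay is plugged fully home, and the finished module is held steadily at the focus point, terminals to the lens and leaning back 30°, within about 1° and 1 mm by my own measurements; the job was handed in at about 23 s.

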